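Move the backup disks to the new dock in bay order

TASK

The old grey drive dock is being retired: move its four disk cartridges over to the new white dock, each into the bay with the same number as the one it stood in, fully down in its slot, so that the disk set stays in order. On both docks the bays count 1 to 4 starting from the green power button. Keep the cartridges upright and leave the bell, the ink bottle and the glass paperweight where they stand.

Things in the scene. Friction and masses are not known exactly. Their poses are not given: they have to be found in the camera images.
- cartridge_red: loose removable backup-disk cartridge, black with a red cap on top; a box 24 (its x) x 84 (its y) x 112 mm (its z, upright), about 0.18 kg. Origin: centre of its underside. It starts upright in the sleeve of its own colour, the underside on the slot's floor. Grip it across the 24 mm, high on the cap. It is alike turned by half about its z.
- cartridge_yellow: loose removable backup-disk cartridge, black with a yellow cap on top; a box 24 (its x) x 84 (its y) x 112 mm (its z, upright), about 0.18 kg. Origin: centre of its underside. It starts upright in the sleeve of its own colour, the underside on the slot's floor. Grip it across the 24 mm, high on the cap. It is alike turned by half about its z.
- cartridge_green: loose removable backup-disk cartridge, black with a green cap on top; a box 24 (its x) x 84 (its y) x 112 mm (its z, upright), about 0.18 kg. Origin: centre of its underside. It starts upright in the sleeve of its own colour, the underside on the slot's floor. Grip it across the 24 mm, high on the cap. It is alike turned by half about its z.
- cartridge_blue: loose removable backup-disk cartridge, black with a blue cap on top; a box 24 (its x) x 84 (its y) x 112 mm (its z, upright), about 0.18 kg. Origin: centre of its underside. It starts upright in the sleeve of its own colour, the underside on the slot's floor. Grip it across the 24 mm, high on the cap. It is alike turned by half about its z.
- sleeve_red: fixed black bay sleeve of the old dock, 49 (x) x 108 (y) x 46 mm high, with a red tab on its front rim; it stays where it is and shows which bay the red cartridge came from. Origin: centre of its underside, 12 mm above the desk. Its slot, open above, is 29 (x) x 89 mm (y), its floor 6 mm above the origin; the mouth is flared by 6 mm all round.
- sleeve_yellow: fixed black bay sleeve of the old dock, 49 (x) x 108 (y) x 46 mm high, with a yellow tab on its front rim; it stays where it is and shows which bay the yellow cartridge came from. Origin: centre of its underside, 12 mm above the desk. Its slot, open above, is 29 (x) x 89 mm (y), its floor 6 mm above the origin; the mouth is flared by 6 mm all round.
- sleeve_green: fixed black bay sleeve of the old dock, 49 (x) x 108 (y) x 46 mm high, with a green tab on its front rim; it stays where it is and shows which bay the green cartridge came from. Origin: centre of its underside, 12 mm above the desk. Its slot, open above, is 29 (x) x 89 mm (y), its floor 6 mm above the origin; the mouth is flared by 6 mm all round.
- sleeve_blue: fixed black bay sleeve of the old dock, 49 (x) x 108 (y) x 46 mm high, with a blue tab on its front rim; it stays where it is and shows which bay the blue cartridge came from. Origin: centre of its underside, 12 mm above the desk. Its slot, open above, is 29 (x) x 89 mm (y), its floor 6 mm above the origin; the mouth is flared by 6 mm all round.
- old_dock: fixed grey drive dock, 236 (x) x 146 mm (y); its four black sleeves stand in a row along x. Origin: on the desk under the middle of the row. Front ledge on the -y side (36 mm high) with the round green power button beside bay 1, which is at its -x end: bays 1, 2, 3, 4 at x = -81, -27, 27, 81 mm.
- new_dock: fixed white dock like the old one, 58 mm high, aluminium front ledge (-y side); origin on the desk under the middle of the row. Green button at its +x end: bays 1, 2, 3, 4 at x = 81, 27, -27, -81 mm, y = 0. Each slot is 29 (x) x 89 mm (y), mouth flared by 6 mm all round, floor 18 mm above the desk; a seated cartridge stands on that floor, its top 130 mm above the desk.
- the_hand_bell: bystander: brass hand bell, 62 x 62 x 89 mm, upright; origin at the centre of its underside
- ink_bottle: bystander: dark blue square ink bottle, 52 x 52 x 62 mm; origin at the centre of its underside
- glass_weight: bystander: blue-green glass paperweight, 72 x 72 x 49 mm; origin at the centre of its underside
- plant (a point): point half way up a fixed bronze plant ornament to keep the arm clear of: about 0.42 m tall (its thin flower stem 0.5 m), leaves and branches to about 0.10 m all round this point; pass over it or between it and the robot. The roof slopes down over the desk beyond it, on the +y side

How it is judged:
At the end, for the whole second after the job is handed in: Each cartridge stands in the new bay numbered as the old bay whose sleeve has its colour: within 8 mm along and 10 mm across the row, underside under 5 mm above the slot's floor, tilt under 0.15 rad, at rest; bell, ink bottle and paperweight within 30 mm of where they stood (((x of sleeve_red in the frame of old_dock between -0.101 and -0.061 m and x of cartridge_red in the frame of new_dock between 0.073 and 0.089 m) or (x of sleeve_red in the frame of old_dock between -0.047 and -0.007 m and x of cartridge_red in the frame of new_dock between 0.019 and 0.035 m) or (x of sleeve_red in the frame of old_dock between 0.007 and 0.047 m and x of cartridge_red in the frame of new_dock between -0.035 and -0.019 m) or (x of sleeve_red in the frame of old_dock between 0.061 and 0.101 m and x of cartridge_red in the frame of new_dock between -0.089 and -0.073 m)) and y of cartridge_red in the frame of new_dock between -0.01 and 0.01 m and z of each of cartridge_red, cartridge_yellow, cartridge_green, cartridge_blue in the frame of new_dock below 0.023 m and angle between each of cartridge_red, cartridge_yellow, cartridge_green, cartridge_blue's own z axis and vertical below 0.15 rad and linear speed of each of cartridge_red, cartridge_yellow, cartridge_green, cartridge_blue below 0.02 m/s and angular speed of each of cartridge_red, cartridge_yellow, cartridge_green, cartridge_blue below 0.2 rad/s and ((x of sleeve_yellow in the frame of old_dock between -0.101 and -0.061 m and x of cartridge_yellow in the frame of new_dock between 0.073 and 0.089 m) or (x of sleeve_yellow in the frame of old_dock between -0.047 and -0.007 m and x of cartridge_yellow in the frame of new_dock between 0.019 and 0.035 m) or (x of sleeve_yellow in the frame of old_dock between 0.007 and 0.047 m and x of cartridge_yellow in the frame of new_dock between -0.035 and -0.019 m) or (x of sleeve_yellow in the frame of old_dock between 0.061 and 0.101 m and x of cartridge_yellow in the frame of new_dock between -0.089 and -0.073 m)) and y of cartridge_yellow in the frame of new_dock between -0.01 and 0.01 m and ((x of sleeve_green in the frame of old_dock between -0.101 and -0.061 m and x of cartridge_green in the frame of new_dock between 0.073 and 0.089 m) or (x of sleeve_green in the frame of old_dock between -0.047 and -0.007 m and x of cartridge_green in the frame of new_dock between 0.019 and 0.035 m) or (x of sleeve_green in the frame of old_dock between 0.007 and 0.047 m and x of cartridge_green in the frame of new_dock between -0.035 and -0.019 m) or (x of sleeve_green in the frame of old_dock between 0.061 and 0.101 m and x of cartridge_green in the frame of new_dock between -0.089 and -0.073 m)) and y of cartridge_green in the frame of new_dock between -0.01 and 0.01 m and ((x of sleeve_blue in the frame of old_dock between -0.101 and -0.061 m and x of cartridge_blue in the frame of new_dock between 0.073 and 0.089 m) or (x of sleeve_blue in the frame of old_dock between -0.047 and -0.007 m and x of cartridge_blue in the frame of new_dock between 0.019 and 0.035 m) or (x of sleeve_blue in the frame of old_dock between 0.007 and 0.047 m and x of cartridge_blue in the frame of new_dock between -0.035 and -0.019 m) or (x of sleeve_blue in the frame of old_dock between 0.061 and 0.101 m and x of cartridge_blue in the frame of new_dock between -0.089 and -0.073 m)) and y of cartridge_blue in the frame of new_dock between -0.01 and 0.01 m and distance of each of the_hand_bell, ink_bottle, glass_weight from where it was at the start of the episode below 0.03 m); the robot touches nothing.
It fails at once if a cartridge is tipped by more than 0.7 rad (angle between any of cartridge_red, cartridge_yellow, cartridge_green, cartridge_blue's own z axis and vertical above 0.7 rad).
It fails at once if the bell, the ink bottle or the paperweight is shifted by more than 30 mm or tipped over (distance of any of the_hand_bell, ink_bottle, glass_weight from where it was at the start of the episode above 0.03 m or angle between any of the_hand_bell, ink_bottle, glass_weight's own z axis and vertical above 0.5 rad).
It also fails if it takes over 112 s, if anything falls off the work surface, if the arm or the gripper's body presses on something with over 40 N, if the wrist force passes 120 N, or if a joint passes its speed limit or range.

ROBOT

A 7-joint arm with a two-finger parallel gripper is mounted at the origin on the work surface; the furniture and walls round the work are solid. World frame = base frame: x ahead of the robot, y to its left, z up, the work surface at z = 0. Lengths are in m, angles in rad, forces in N, time in s.
With the tool pointing down it reaches from about 0.425 to 0.95 m from the base axis. Payload 4.7 kg.
Tool frame: the origin (TCP) lies between the finger pads; the fingertips stand 25 mm ahead of it and the grasp point (between the pads) lies 6 mm ahead of it; z points along the fingers, y is the line along which they close (so a half turn about z gives the same grasp; the last joint's range is limited). The gripper opens to 85 mm and grips with 20 to 120 N. Pads are 22 mm wide; open, the fingers measure 114 mm over their backs; the gripper's body (76 mm by 85 mm) begins 54 mm behind the grasp point. The pads swing forward as they close: fully open they stand 13 mm farther back than shut.
Start: joints at [1.132, 0.469, -0.049, 1.532, 0.024, 1.141, -0.082], TCP at [0.269, -0.619, 0.221] pointing down, gripper open.
Joint ranges: [-2.59, 2.59], [-0.33, 1.99], [-1.39, 1.29], [0.1, 2.45], [-1.04, 4.18], [0.21, 1.99], [-2.66, 2.66]. Speed limits (rad/s): [2.57, 2.57, 3.14, 3.14, 3.14, 3.14, 3.14].

INTERFACE

Orientations are given as a 3x3 rotation matrix whose columns are the frame's x, y, z axes.
In Python, from rig import * gives the robot as it stands. Calls block until the motion is done:
- movep(position, orientation): joint-space move of the TCP to a pose.
- move_l(position, attitude=None, feed=0.15, until_force=None): straight line of the TCP; attitude=None keeps the orientation; feed is the mean speed in m/s. With until_force (N) it stops when the force on the tool has changed by that much, and returns True; else False.
- move_joints(angles): joint-space move.
- command_gripper(opening, newtons=None): finger opening in m; newtons is the grip in N (None keeps the last); returns when the fingers have stopped.
- sleep(seconds).
- inverse_kinematics(position, orientation): joint angles nearest the present ones, or None.
- sense(): the state.
- camera(name): name is "scene" or "top" or "wrist"; returns (picture, depth): 400x640x3 uint8, red, green, blue; 400x640 float32, m along the optical axis (not along the pixel's ray), 0 where there is no reading.
- camera_params(name): a dict with "K" (3x3 intrinsics, pixels), "position" and "rotation" of the camera in the world; the wrist camera has in their place "tool_from_camera" (4x4, takes a point from camera to tool coordinates, whose origin is the TCP and whose axes are the flange's). Camera axes: x right, y down, z forward; pixel columns grow to the right and rows downward; lengths in m; the calibration is good to about 2 mm. A picture is of the moment at which its call begins: read the wrist's pose just before it. camera_params takes no time and is no camera call.
A pose or a line that the arm cannot do raises Unreachable and nothing moves.
- finish_job(): hands the job in; it is judged then, once.
The state is a dict: "time_s": time; "joint_pos": joint angles; "qd": joint speeds; "joint_efforts": joint torques, N m; "position": TCP position; "tcp_rot": TCP orientation; "wrist_force": force on the tool from outside, world axes, zero at the start; "ft_torque": the same for the moment, N m; "finger_gap": finger opening in m; "gripper_force": force on a finger pad.
Only numpy, scipy, OpenCV 4.12 (cv2) and the standard library are available. Lean on these libraries where they do the work, as an engineer would, in place of code of your own. Each camera call takes 0.05 s, during which the arm holds its last target. There are 200 camera calls.

## Working session

There is one attempt and no reset: what is moved stays moved. The work goes in short steps, each a Python script; the robot and the scene stay as the last script left them, time stands still between calls to the robot, and variables do not carry over. Pictures are saved under pics/ and viewed, at most 14 in all, crops included, and the job is handed in when it is done.

```bash
mkdir -p pics; python3 - <<'E'
from rig import *
import cv2,numpy as np
for n in("scene","top"):
    p,d=camera(n); cv2.imwrite(f"pics/{n}0.png",p[...,::-1]); np.save(f"{n}_d.npy",d); np.save(f"{n}_p.npy",p)
    c=camera_params(n); print(n,c["K"],c["position"],c["rotation"])
print(camera_params("wrist"))
s=sense(); print(s["time_s"],s["tcp_rot"])
E
```

```text
scene [[472.71854951   0.         315.40785057]
 [  0.         472.71854951 201.6970081 ]
 [  0.           0.           1.        ]] [ 0.40386294 -0.64720188  1.22578285] [[ 0.97297352 -0.19202403  0.12825482]
 [-0.23065201 -0.83475707  0.49998028]
 [ 0.01105339 -0.51604981 -0.85648725]]
top [[431.50056108   0.         320.13286074]
 [  0.         431.50056108 199.02902661]
 [  0.           0.           1.        ]] [ 0.40444972 -0.01571653  1.27935899] [[ 0.02016253 -0.99208983  0.12390015]
 [-0.99971981 -0.02154265 -0.00980925]
 [ 0.01240079 -0.12366765 -0.99224621]]
{'K': array([[316.64342364,   0.        , 325.00800475],
       [  0.        , 316.64342364, 205.40242495],
       [  0.        ,   0.        ,   1.        ]]), 'tool_from_camera': array([[ 9.56071818e-04, -9.46037944e-01, -3.24054463e-01,
         8.25721770e-02],
       [ 9.99999486e-01,  7.94847524e-04,  6.29879950e-04,
        -5.22932827e-04],
       [-3.38316445e-04, -3.24054899e-01,  9.46038217e-01,
        -1.52254787e-01],
       [ 0.00000000e+00,  0.00000000e+00,  0.00000000e+00,
         1.00000000e+00]])}
0.1 [[ 9.17172923e-01  3.98488679e-01 -7.75421387e-04]
 [ 3.98489429e-01 -9.17171481e-01  1.62751712e-03]
 [-6.26472345e-05 -1.80171186e-03 -9.99998375e-01]]
```

View pics/scene0.png

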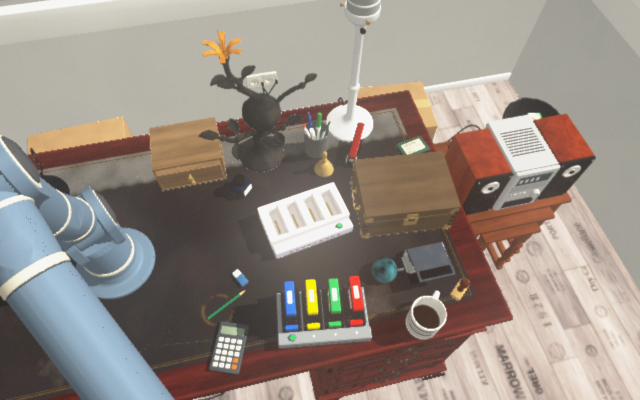

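View pics/top0.png

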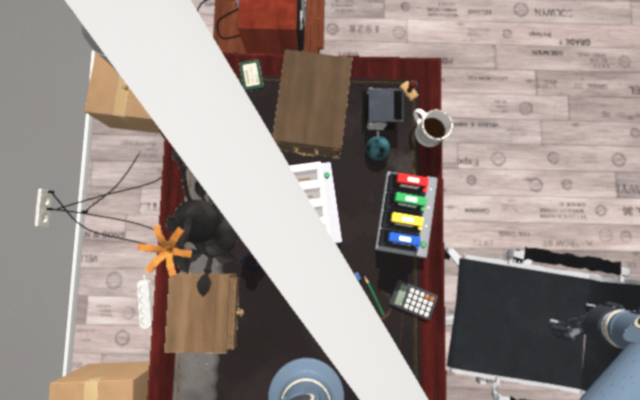

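The scene view shows the old dock at the lower middle with its green button at (293,338). From that button the caps run blue (290,285), yellow (311,283), green (334,280), red (356,277), so those are bays 1 to 4. The white dock's button is at (339,226), its right end, so bay 1 is the rightmost slot there. Next I'll rectify both docks to metric views.

```bash
cat > vis.py <<'E'
import numpy as np,cv2
def cloud(d,K,R,t):
    v,u=np.indices(d.shape); 
    P=np.stack([(u-K[0,2])/K[0,0]*d,(v-K[1,2])/K[1,1]*d,d],-1)@np.asarray(R).T+t
    P[d<=0]=np.nan; return P
def ortho(img,K,R,t,z,x0,y0,x1,y1,s):  # s px/m; column ~ +x, row ~ -y
    X,Y=np.meshgrid(np.arange(x0,x1,1/s),np.arange(y1,y0,-1/s))
    p=(np.stack([X,Y,np.full_like(X,z)],-1)-t)@np.asarray(R)
    return cv2.remap(img,(p[...,0]/p[...,2]*K[0,0]+K[0,2]).astype('f4'),(p[...,1]/p[...,2]*K[1,1]+K[1,2]).astype('f4'),cv2.INTER_LINEAR)
def hue(p):
    h=cv2.cvtColor(p,cv2.COLOR_RGB2HSV); return h[...,0].astype(int),h[...,1],h[...,2]
COL={'blue':(105,125),'yellow':(22,35),'green':(50,85),'red':(0,9)}
E
python3 - <<'E'
from rig import *
from vis import *
for n in("scene","top"):
    p,d=np.load(n+"_p.npy"),np.load(n+"_d.npy"); c=camera_params(n); K,R,t=c["K"],c["rotation"],c["position"]
    P=cloud(d,K,R,t); h,s,v=hue(p)
    for k,(a,b) in COL.items():
        m=(h>=a)&(h<=b)&(s>120)&(v>70)&(P[...,2]>.12)&(P[...,2]<.14)&(P[...,0]>.35)&(P[...,0]<.85)&(P[...,1]<-.15)
        lab=cv2.connectedComponentsWithStats(m.astype('u1'))
        if lab[0]<2: continue
        i=1+lab[2][1:,4].argmax(); q=P[lab[1]==i]
        print(n,k,len(q),cv2.minAreaRect(q[:,:2].astype('f4')*1000),q[:,2].mean(),q[:,:2].mean(0))
    m=(P[...,2]>.052)&(P[...,2]<.064)&(s<50)&(v>170)&(P[...,0]>.4)&(P[...,0]<.9)&(abs(P[...,1])<.3)
    lab=cv2.connectedComponentsWithStats(m.astype('u1'));i=1+lab[2][1:,4].argmax(); q=P[lab[1]==i]
    print(n,"dock",len(q),cv2.minAreaRect(q[:,:2].astype('f4')*1000),q[:,2].mean())
    if n=="scene":
        o=ortho(p,K,R,t,.058,.42,-.30,.82,.06,2000); cv2.imwrite("pics/o_new.png",o[:,:,::-1])
E
```

```text
scene blue 256 ((445.30731201171875, -255.17510986328125), (82.7977066040039, 24.37325096130371), 81.4948959350586) 0.1295242510109016 [ 0.44490739 -0.25768982]
scene yellow 280 ((497.13214111328125, -262.2997131347656), (84.11492156982422, 25.16130828857422), 80.7767333984375) 0.1294535235958077 [ 0.49668947 -0.26531273]
scene green 216 ((552.1392211914062, -273.57562255859375), (83.39144897460938, 22.14963722229004), 80.31072235107422) 0.12967301573162576 [ 0.55194521 -0.27539677]
scene red 272 ((605.1451416015625, -278.0943603515625), (84.36898040771484, 26.131256103515625), 80.8990478515625) 0.12917619819479975 [ 0.60381885 -0.28006893]
scene dock 1825 ((538.3935546875, 13.18597412109375), (237.20880126953125, 119.63874816894531), 8.81242561340332) 0.057540731614896416
top blue 198 ((446.55267333984375, -253.08151245117188), (81.69275665283203, 24.416996002197266), 82.13311004638672) 0.1298246818481251 [ 0.44612827 -0.25185454]
top yellow 197 ((498.4239501953125, -260.54046630859375), (80.80870056152344, 25.13585090637207), 81.03137969970703) 0.12982745272564067 [ 0.4972792  -0.26000005]
top green 173 ((553.527587890625, -270.6302795410156), (80.29074096679688, 24.647127151489258), 80.68365478515625) 0.1297173134047456 [ 0.55236741 -0.26895095]
top red 201 ((606.526611328125, -276.6835021972656), (80.99813079833984, 26.381683349609375), 81.40623474121094) 0.12950644264188713 [ 0.60435369 -0.27538008]
top dock 728 ((573.9577026367188, -32.003868103027344), (224.13006591796875, 80.53828430175781), 31.784751892089844) 0.05779577904413611
```

View pics/o_new.png

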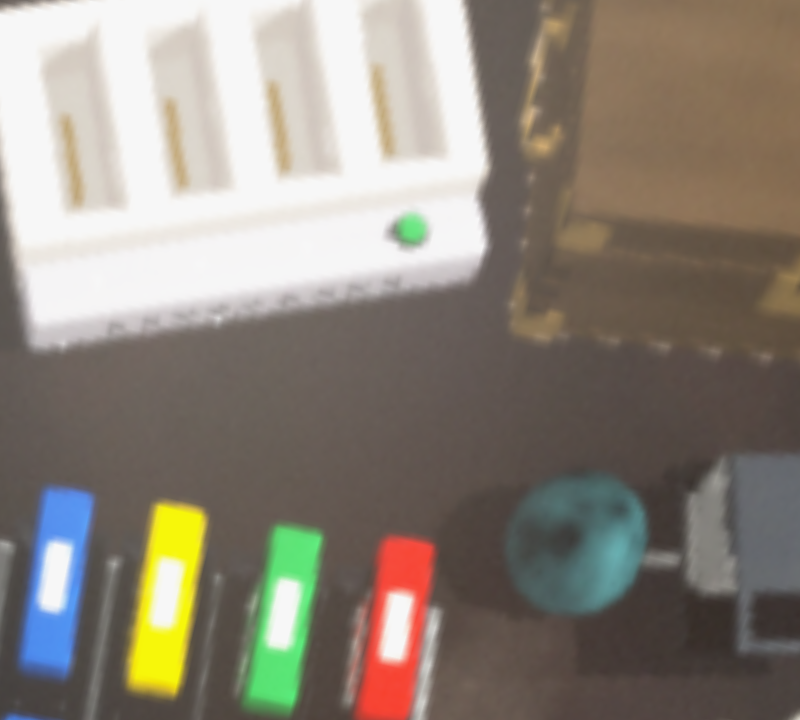

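Rectified at the white dock's top plane, the view shows four slots at (85,120), (190,105), (298,90) and (405,75), with the green button at (410,229). Before moving I'll check heights of nearby obstacles and reachability.

```bash
cat > mv.py <<'E'
from rig import *
from vis import *
def Rt(yaw,flip=False):
    a=yaw+(np.pi if flip else 0); c,s=np.cos(a),np.sin(a)
    return np.array([[-s,c,0],[c,s,0],[0,0,-1.]])
OLD=[np.array([.526,-.2655]),np.deg2rad(-8.6)]
NEW=[np.array([.5384,.0132]),np.deg2rad(8.8)]
def bay(D,x): return D[0]+x*np.array([np.cos(D[1]),np.sin(D[1])])
E
python3 - <<'E'
from mv import *
P=np.vstack([cloud(np.load(n+"_d.npy"),c["K"],c["rotation"],c["position"]).reshape(-1,3) for n in("scene",) for c in[camera_params(n)]])
P=P[~np.isnan(P[:,0])]
xs=np.arange(.2,1.0,.04);ys=np.arange(.4,-.5,-.04)
print("      ",*["%4d"%(x*1000) for x in xs])
for y in ys:
    print("%6d"%(y*1000),*["%4d"%(1000*np.max(P[(abs(P[:,0]-x)<.02)&(abs(P[:,1]-y)<.02),2],initial=-.05)) for x in xs])
for nm,D,xx in(("old",OLD,(-.081,.081)),("new",NEW,(-.081,.081))):
  for f in(0,1):
    for x in xx:
      for z in(.124,.29):
        q=inverse_kinematics([*bay(D,x),z],Rt(D[1],f)); print(nm,f,x,z,None if q is None else np.round(q,2))
E
```

```text
200  240  280  320  360  400  440  480  520  560  600  640  680  720  760  800  840  880  920  960
   400  -50  -50  -50    4    5    5    4  -50    4    6    5    7    7   22   25   20   19    5    6    7
   360  117  116  116  117    6    8   13   16    6    6    8    7   17  478  383  183   24    9    7    6
   320  118  119  118  117  454  462  354  355  234  254  263  266   17  497  501  499   23    9    8    5
   280  117  117  165  165  458  497  457  355  239  247  259  138  101   23  501  493   21    7    7    6
   240  116  116  162  163  461  485  461  241  235    7  143  139  141   48   57   49    8    7   15   23
   200  116  116  116  116  116  453   20   21    6    7   29  101   25   48   48    6    8   23   26   25
   160    7   90    9    7   67   67   10    6    7    6   28   91   20   47   34  -50  -50   25   24   24
   120    7    6    5    7   45   47    6    8    6    5    6    7    6  130  129  -50  -50  -50  -50  -50
    80    7    6    7    7    6    8    7   61   62   64   62   63    7  132  134  133  133  133  131  129
    40    8    6    6    7    7   61  
[... 1712 characters left out ...]
1 -0.081 0.124 [-0.39  0.54  1.12  2.06 -0.62  0.93 -2.23]
old 1 -0.081 0.29 [-0.5   0.23  1.12  1.86 -0.22  1.19 -2.59]
old 1 0.081 0.124 [-0.31  0.81  1.11  1.69 -0.79  1.15 -2.27]
old 1 0.081 0.29 [-0.31  0.61  1.11  1.51 -0.55  1.37 -2.45]
new 0 -0.081 0.124 [ 0.49  0.31 -0.68  2.1   0.27  0.81 -0.21]
new 0 -0.081 0.29 [ 0.6   0.1  -0.74  1.9   0.07  1.17 -0.01]
new 0 0.081 0.124 [ 0.37  0.56 -0.66  1.74  0.41  0.98 -0.3 ]
new 0 0.081 0.29 [ 0.41  0.42 -0.72  1.55  0.28  1.28 -0.2 ]
new 1 -0.081 0.124 [-0.98  0.42  1.13  2.17 -0.52  0.85 -2.52]
new 1 -0.081 0.29 None
new 1 0.081 0.124 [-0.83  0.74  1.11  1.81 -0.75  1.09 -2.43]
new 1 0.081 0.29 [-0.86  0.51  1.12  1.63 -0.47  1.3  -2.65]
```

Upright poses with the tool's y along the row (flip 0) are reachable everywhere. The chest, 0.132 m high from x≈0.67, stays clear. Now close wrist views of both docks.

```bash
python3 - <<'E'
from mv import *
def shot(n):
    s=sense(); p,d=camera("wrist"); c=camera_params("wrist")
    T=np.eye(4);T[:3,:3]=s["tcp_rot"];T[:3,3]=s["position"]; T=T@c["tool_from_camera"]
    np.savez(n,p=p,d=d,K=c["K"],T=T); cv2.imwrite(f"pics/{n}.png",p[...,::-1])
    return p,d,c["K"],T[:3,:3],T[:3,3]
movep([*NEW[0],.32],Rt(NEW[1])); sleep(.3)
p,d,K,R,t=shot("wnew")
P=cloud(d,K,R,t); q=P[(P[...,2]>.05)&(P[...,2]<.064)&(abs(P[...,0]-.53)<.2)&(abs(P[...,1])<.15)]
print(cv2.minAreaRect(q[:,:2].astype('f4')*1000),np.median(q[:,2]))
o=ortho(p,K,R,t,.058,.40,-.10,.68,.12,2500); cv2.imwrite("pics/ow_new.png",o[:,:,::-1])
movep([*OLD[0],.36],Rt(OLD[1])); sleep(.3)
p,d,K,R,t=shot("wold")
P=cloud(d,K,R,t); h,s,v=hue(p)
for k,(a,b) in COL.items():
    m=(h>=a)&(h<=b)&(s>120)&(v>60)&(P[...,2]>.12)&(P[...,2]<.14)
    lab=cv2.connectedComponentsWithStats(m.astype('u1')); i=1+lab[2][1:,4].argmax(); q=P[lab[1]==i]
    print(k,len(q),cv2.minAreaRect(q[:,:2].astype('f4')*1000),q[:,2].mean())
print(sense()["time_s"])
E
```

```text
((527.8171997070312, 31.512969970703125), (206.91131591796875, 350.1333312988281), 83.99879455566406) 0.057219797045780674
blue 887 ((445.6595153808594, -254.47879028320312), (82.84354400634766, 25.417879104614258), 82.49221801757812) 0.1291235037634627
yellow 1086 ((498.0670471191406, -262.365966796875), (83.09607696533203, 24.90055274963379), 80.88984680175781) 0.12915684126608148
green 1059 ((552.8992309570312, -271.9753112792969), (82.6715087890625, 24.7574520111084), 81.00420379638672) 0.12917207385782548
red 1115 ((605.8414306640625, -278.1841735839844), (83.53608703613281, 25.954748153686523), 82.80062866210938) 0.1290657884056365
4.3583
```

View pics/ow_new.png

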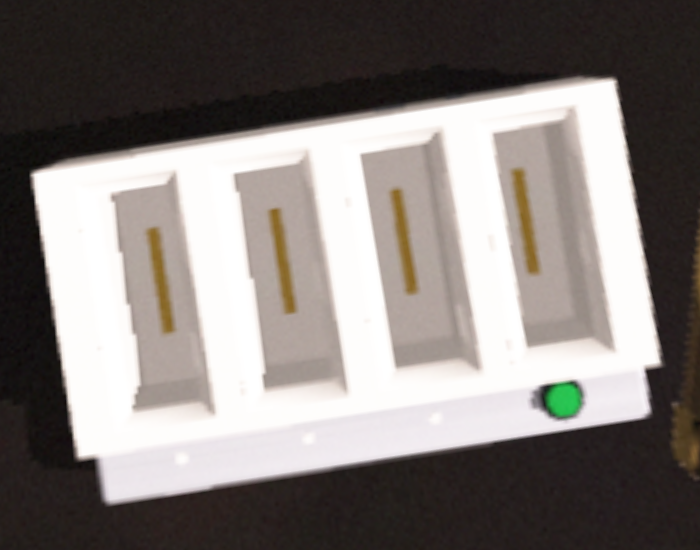

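View pics/wold.png

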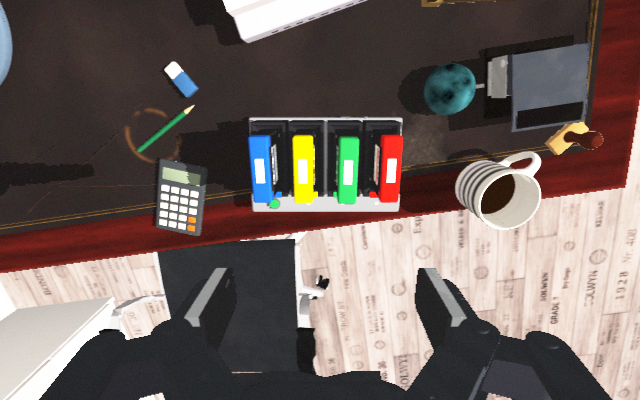

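The rectified wrist view shows the white dock's top corners at (33,173), (614,79), (660,366) and (78,458). That gives a centre of (0.5385, 0.0124) and yaw of 9.1°, and the gold contact strips agree. The wrist view of the old dock shows the blue, yellow, green and red caps at (261,170), (303,170), (348,170) and (390,170), matching the scene measurements to about 1.5 mm. I'll transfer blue first.

```bash
cat >> mv.py <<'E'
NEW=[np.array([.5385,.0125]),np.deg2rad(9.0)]; OLD[1]=np.deg2rad(-8.5)
C={'blue':((.4455,-.2548),.081),'yellow':((.4978,-.2623),.027),'green':((.5526,-.2726),-.027),'red':((.6056,-.2781),-.081)}
ZG,ZH=.120,.275
def transfer(k):
    c,bx=C[k]; Ro,Rn=Rt(OLD[1]),Rt(NEW[1]); b=bay(NEW,bx)
    command_gripper(.042,40)
    movep([*c,.20],Ro)
    if move_l([*c,ZG],feed=.12,until_force=10): print("contact on descent",sense()["position"]); return False
    command_gripper(.0,40); s=sense(); print(k,"gap",s["finger_gap"],s["gripper_force"])
    if s["finger_gap"]<.018: return False
    move_l([*c,ZH],feed=.15)
    movep([*b,ZH],Rn)
    move_l([*b,.185],feed=.15)
    hit=move_l([*b,ZG+.001],feed=.06,until_force=12); s=sense()
    print("placed hit",hit,s["position"],s["finger_gap"],s["wrist_force"],s["time_s"])
    return s["position"][2]<ZG+.005
def release():
    command_gripper(.042); p=sense()["position"]; move_l([p[0],p[1],.20],feed=.15)
E
python3 - <<'E'
from mv import *
if transfer('blue'): release()
p,d=camera("scene"); cv2.imwrite("pics/s1.png",p[100:380,200:500,::-1].repeat(2,0).repeat(2,1)); print(sense()["time_s"])
E
```

```text
blue gap 0.0001423886119715544 0.0
6.95
```

View pics/s1.png

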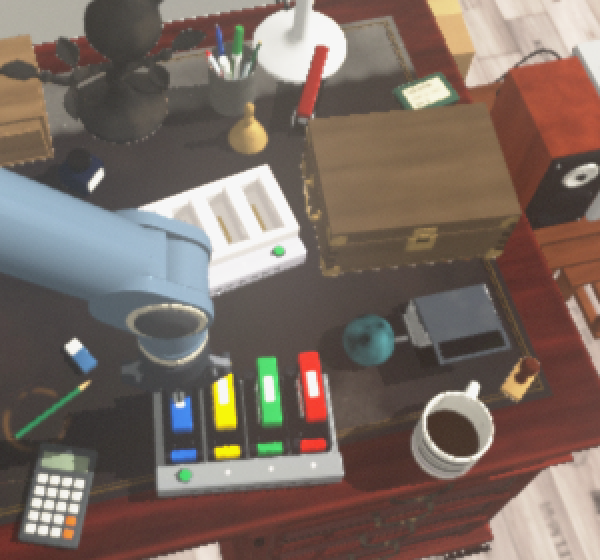

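The picture shows the gripper near the blue cartridge, which hasn't moved (cap at (180,400) in the crop), but the fingers closed on nothing. I'll check the pose.

```bash
python3 - <<'E'
from mv import *
s=sense(); print(s)
p,d=camera("wrist"); cv2.imwrite("pics/w2.png",p[...,::-1])
E
```

```text
{'time_s': 6.95, 'joint_pos': array([ 0.85996307,  0.37603237, -0.51990345,  1.99477589,  0.24949015,
        0.83213479,  0.05242381]), 'qd': array([ 0.00073211,  0.00108756, -0.00072589, -0.00166414,  0.00130712,
        0.0003796 , -0.00013081]), 'joint_efforts': array([-5.40387409e-02, -3.75588441e+01, -3.96383151e+00, -1.85215294e+01,
        4.84928809e-03, -1.77613052e-02,  1.46447496e-04]), 'position': array([ 0.44552694, -0.25488345,  0.12014008]), 'tcp_rot': array([[ 1.47878723e-01,  9.89005485e-01,  1.82523998e-04],
       [ 9.89005487e-01, -1.47878687e-01, -1.99597606e-04],
       [-1.70411718e-04,  2.10033475e-04, -9.99999963e-01]]), 'wrist_force': array([-0.21521845, -0.01777128,  0.048596  ]), 'ft_torque': array([-0.02264253,  0.00835748,  0.0142553 ]), 'gripper_force': 0.2933629648759961, 'finger_gap': 5.384906225147432e-05}
```

View pics/w2.png

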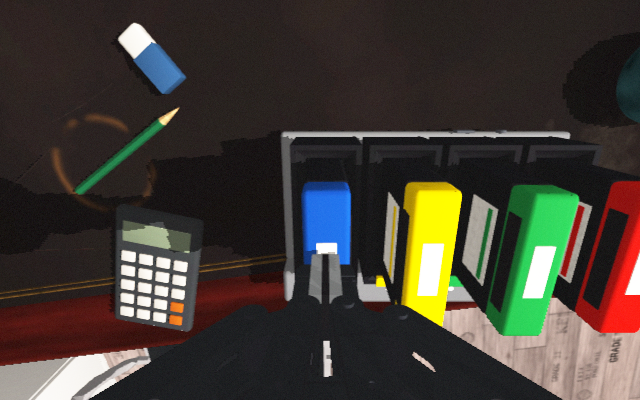

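The wrist view shows the closed fingertips at (325,275) over the blue cap at (326,222), and that cap looks smaller than the yellow one. I'll measure heights from depth.

```bash
python3 - <<'E'
from mv import *
s=sense(); p,d=camera("wrist"); c=camera_params("wrist")
T=np.eye(4);T[:3,:3]=s["tcp_rot"];T[:3,3]=s["position"]; T=T@c["tool_from_camera"]
P=cloud(d,c["K"],T[:3,:3],T[:3,3])
for n,u,v in(("blue",326,200),("blue2",326,230),("blue front",310,255),("yellow",430,200),("yellow2",425,290),("green",545,210),("tipL",318,265),("tipR",336,265),("tip",318,300)): print(n,P[v,u].round(4))
p,d=camera("scene"); c=camera_params("scene"); P=cloud(d,c["K"],c["rotation"],c["position"]); h,ss,v=hue(p)
for k,(a,b) in COL.items():
    m=(h>=a)&(h<=b)&(ss>120)&(v>70)&(P[...,2]>.07)&(P[...,2]<.15)&(P[...,0]>.35)&(P[...,0]<.85)&(P[...,1]<-.15)
    q=P[m]; print(k,len(q),np.percentile(q[:,2],[5,50,95]),q[:,:2].mean(0))
E
```

```text
blue [ 0.4504 -0.2181  0.1292]
blue2 [ 0.4482 -0.2331  0.1298]
blue front [ 0.4383 -0.2455  0.1298]
yellow [ 0.4995 -0.2256  0.1285]
yellow2 [ 0.4944 -0.2741  0.1304]
green [ 0.5535 -0.2384  0.1296]
tipL [ 0.443  -0.2433  0.1448]
tipR [ 0.4511 -0.2447  0.1446]
tip [ 0.4437 -0.2421  0.1729]
blue 145 [0.12086873 0.12917198 0.13255862] [ 0.44179041 -0.28147199]
yellow 213 [0.10997774 0.12922882 0.13299446] [ 0.49407562 -0.2815025 ]
green 228 [0.12615958 0.12972808 0.1332033 ] [ 0.55182107 -0.27566679]
red 290 [0.11891518 0.12918531 0.13293117] [ 0.60338448 -0.28176426]
```

The caps are at z 0.130, but the visible fingertips are near z 0.145 with the TCP reported at 0.120. The stated 25 mm fingertip offset therefore looks wrong. I'll profile the finger, closed and at the grasping opening, from higher up so nothing is touched.

```bash
python3 - <<'E'
from mv import *
def look(n):
    s=sense(); p,d=camera("wrist"); c=camera_params("wrist"); M=c["tool_from_camera"]
    P=cloud(d,c["K"],M[:3,:3],M[:3,3])   # tool coordinates
    cv2.imwrite(f"pics/{n}.png",p[...,::-1])
    q=P[(abs(P[...,0])<.03)&(abs(P[...,1])<.06)&(P[...,2]>-.07)&(P[...,2]<.06)]
    print(n,"gap",s["finger_gap"],"z pct",np.percentile(q[:,2],[0,5,50,95,99,100]).round(4) if len(q) else None,len(q))
    t=q[q[:,2]>q[:,2].max()-.01]; print(" tip x",t[:,0].min(),t[:,0].max()," y",t[:,1].min(),t[:,1].max())
    # the same tips seen by the fixed camera
    ps,ds=camera("scene"); cs=camera_params("scene"); W=cloud(ds,cs["K"],cs["rotation"],cs["position"])
    L=(W-s["position"])@s["tcp_rot"]; g=(abs(L[...,0])<.03)&(abs(L[...,1])<.06)&(L[...,2]>-.1)&(L[...,2]<.06)
    print(" scene z max",np.percentile(L[g][:,2],[5,50,95,100]).round(4) if g.any() else None,g.sum())
p=sense()["position"]; move_l([p[0],p[1],.24],feed=.2)
look("f_shut"); command_gripper(.042); look("f_042"); print(sense()["time_s"])
E
```

```text
f_shut gap -7.683200396359558e-05 z pct [-0.07   -0.069  -0.0622 -0.0252 -0.0168 -0.0122] 12119
 tip x 0.0059683951901491755 0.01175731266792096  y -0.014154053056522816 0.012705890538145163
 scene z max [-0.0984 -0.0739 -0.0252 -0.0119] 445
f_042 gap 0.04193419316761053 z pct [-0.07   -0.069  -0.0628 -0.0237 -0.0162 -0.011 ] 13234
 tip x -0.011997931632676498 0.011551757986124095  y -0.03446959617118676 0.03291809859948329
 scene z max [-0.0951 -0.0685 -0.0263 -0.0151] 431
8.525
```

View pics/f_042.png

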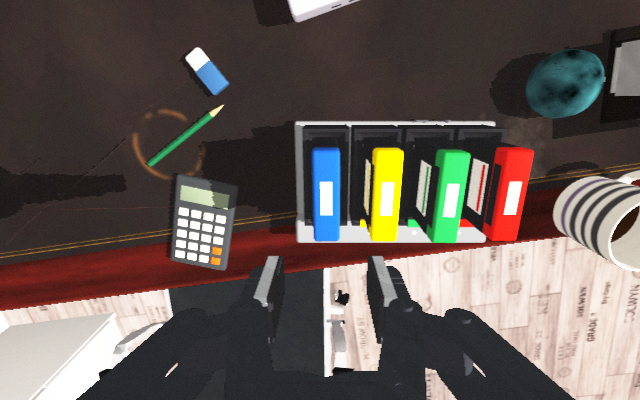

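The wrist view shows the open fingertips at (270,258) and (377,258). Both cameras put the tips about 19 mm behind the reported TCP, not 25 mm ahead, and centred laterally. I'll shift the grasp 40 mm lower, keeping the descent force guard, and retry blue.

```bash
sed -i 's/^ZG,ZH=.*/ZG,ZH=.080,.240/; s/movep(\[\*c,.20\],Ro)/movep([*c,.165],Ro)/; s/\.185\],feed/.145],feed/; s/p\[1\],.20\]/p[1],.165]/' mv.py
python3 - <<'E'
from mv import *
if transfer('blue'): release()
p,d=camera("scene"); cv2.imwrite("pics/s2.png",p[100:380,200:500,::-1].repeat(2,0).repeat(2,1)); print(sense()["time_s"])
E
```

```text
blue gap 0.02339450993884946 40.372697710990906
placed hit False [0.6188189  0.02519548 0.08120575] 0.023990044947109435 [-1.58547278e-03 -6.50455135e-01 -2.30063155e+00] 14.7583
15.8333
```

View pics/s2.png

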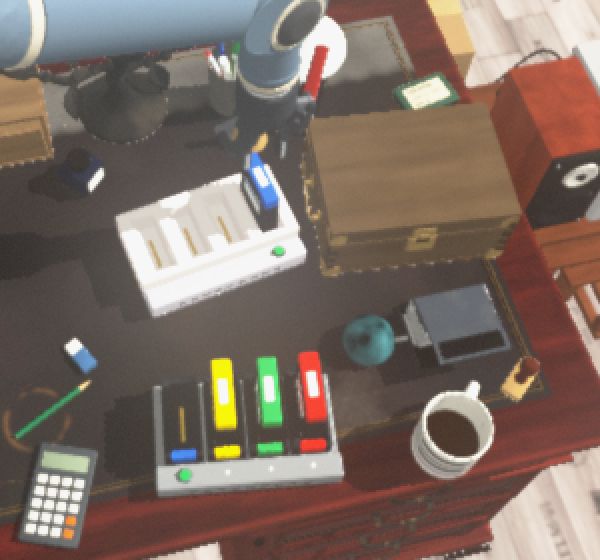

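Blue stands seated in bay 1 of the white dock (crop (262,190)), and the old bay 1 is empty. The forearm looks close to the plant, so I'll check that clearance before continuing.

```bash
python3 - <<'E'
from mv import *
p,d=camera("scene"); c=camera_params("scene"); P=cloud(d,c["K"],c["rotation"],c["position"])
d0=np.load("scene_d.npy"); P0=cloud(d0,c["K"],c["rotation"],c["position"])
pl=(P0[...,0]>.25)&(P0[...,0]<.6)&(P0[...,1]>.15)&(P0[...,2]>.2); print("plant top view extents",np.nanpercentile(P0[pl],[1,50,99],axis=0).round(3))
print("pts >.4:",np.nanpercentile(P0[pl&(P0[...,2]>.4)],[1,50,99],axis=0).round(3))
A=P[(P[...,2]>.25)&(abs(d-d0)>.02)&(d>0)]; A=A[(A[:,0]>-.1)]
for x in np.arange(0,.65,.05):
    q=A[abs(A[:,0]-x)<.025]
    if len(q): print(round(x,2),"y",np.percentile(q[:,1],[2,98]).round(3),"z",np.percentile(q[:,2],[2,98]).round(3))
print(sense()["joint_pos"].round(2))
cv2.imwrite("pics/s3.png",p[...,::-1])
E
```

```text
plant top view extents [[0.361 0.228 0.202]
 [0.442 0.271 0.29 ]
 [0.588 0.312 0.473]]
pts >.4: [[0.359 0.221 0.405]
 [0.403 0.271 0.454]
 [0.446 0.315 0.485]]
0.0 y [-0.074 -0.029] z [0.253 0.382]
0.05 y [-0.103 -0.055] z [0.253 0.489]
0.1 y [-0.129 -0.069] z [0.342 0.575]
0.15 y [-0.15  -0.103] z [0.453 0.667]
0.2 y [-0.19  -0.108] z [0.543 0.771]
0.25 y [-0.193 -0.102] z [0.633 0.777]
0.3 y [-0.184 -0.092] z [0.66  0.756]
0.35 y [-0.146 -0.082] z [0.628 0.709]
0.4 y [-0.129 -0.06 ] z [0.598 0.679]
0.45 y [-0.105 -0.036] z [0.567 0.646]
0.5 y [-0.081 -0.01 ] z [0.536 0.614]
0.55 y [-0.058  0.04 ] z [0.267 0.581]
0.6 y [-0.036  0.055] z [0.268 0.548]
[ 0.39  0.53 -0.7   1.7   0.38  1.05 -0.28]
```

View pics/s3.png

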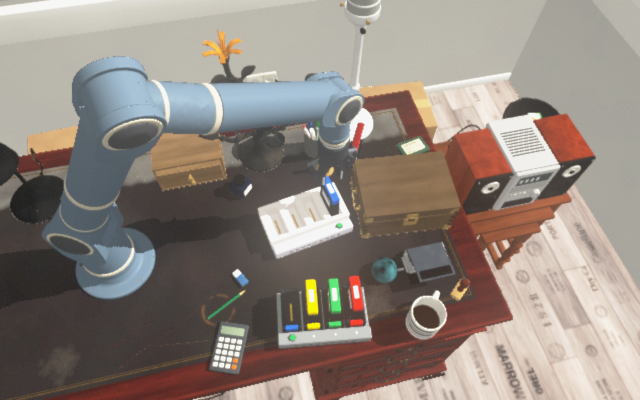

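The arm passes high at y<0.05 m, while the plant is at y>0.2 m, so clearance is ample. The image shows blue upright in the dock at (331,192). Now the other three.

```bash
python3 - <<'E'
from mv import *
for k in('yellow','green','red'):
    if not transfer(k): print("stopped",k); break
    release()
else:
    p=sense()["position"]; move_l([p[0],p[1],.26]); movep([.5,-.26,.3],Rt(OLD[1]))
    sleep(.3)
p,d=camera("scene"); c=camera_params("scene"); P=cloud(d,c["K"],c["rotation"],c["position"]); h,ss,v=hue(p)
u=np.array([np.cos(NEW[1]),np.sin(NEW[1])]); w=np.array([-u[1],u[0]])
for k,(a,b) in COL.items():
    m=(h>=a)&(h<=b)&(ss>120)&(v>70)&(P[...,2]>.11)&(P[...,0]>.4)&(P[...,0]<.68)&(abs(P[...,1])<.12)
    if m.sum()>20:
        q=P[m]; r=cv2.minAreaRect(q[:,:2].astype('f4')*1000); e=np.array(r[0])/1000-NEW[0]
        print(k,m.sum(),"bay frame",(e@u).round(4),(e@w).round(4),"top z",np.median(q[:,2]).round(4))
cv2.imwrite("pics/s4.png",p[100:380,200:500,::-1].repeat(2,0).repeat(2,1)); print(sense()["time_s"])
E
```

```text
yellow gap 0.02370858876649251 40.17749905586243
placed hit False [0.56550632 0.01675684 0.08118854] 0.023169999434170363 [ 0.2475901   0.68260074 -1.72565409] 22.7667
green gap 0.023819876902121156 39.99384641647339
placed hit False [0.51216378 0.00841885 0.08115672] 0.023537507157132233 [-0.24009611  0.42468991 -0.43824577] 30.5917
red gap 0.023530692701067175 40.1574432849884
placed hit True [ 4.58070517e-01 -4.23926077e-05  8.11733330e-02] 0.023521933002191013 [-0.55359284 -0.16431623  4.68945632] 38.3833
red 93 bay frame -0.0834 -0.0265 top z 0.1291
41.5833
```

View pics/s4.png

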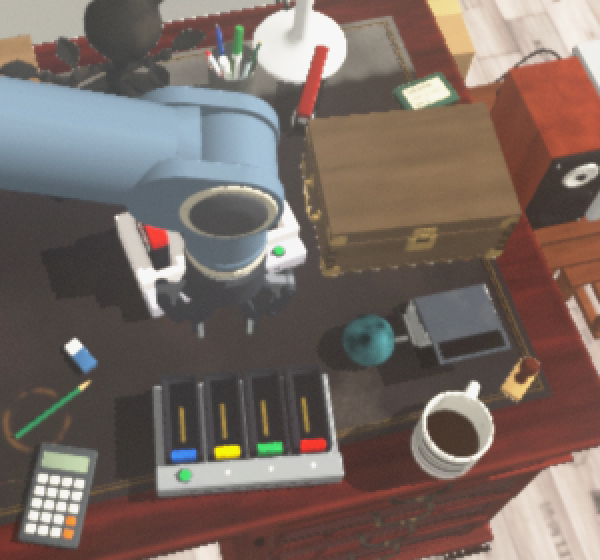

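All four old bays are empty; the arm hides the white dock in this view. I'll move aside and verify.

```bash
python3 - <<'E'
from mv import *
move_joints([1.132,.469,-.049,1.532,.024,1.141,-.082]); sleep(.2)
p,d=camera("scene"); c=camera_params("scene"); P=cloud(d,c["K"],c["rotation"],c["position"]); h,ss,v=hue(p)
u=np.array([np.cos(NEW[1]),np.sin(NEW[1])]); w=np.array([-u[1],u[0]])
for k,(a,b) in COL.items():
    m=(h>=a)&(h<=b)&(ss>120)&(v>70)&(P[...,2]>.12)&(P[...,0]>.4)&(P[...,0]<.68)&(abs(P[...,1])<.12)
    q=P[m]; r=cv2.minAreaRect(q[:,:2].astype('f4')*1000); e=np.array(r[0])/1000-NEW[0]
    print(k,m.sum(),"bay frame",(e@u).round(4),(e@w).round(4),r[1],"top z",np.median(q[:,2]).round(4))
cv2.imwrite("pics/s5.png",p[100:380,200:500,::-1].repeat(2,0).repeat(2,1)); print(sense()["time_s"])
E
```

```text
blue 139 bay frame 0.0775 -0.0003 (24.028446197509766, 83.2986831665039) top z 0.1293
yellow 203 bay frame 0.0253 -0.0004 (24.774383544921875, 87.73824310302734) top z 0.1297
green 146 bay frame -0.0285 0.001 (22.095096588134766, 84.37741088867188) top z 0.1299
red 201 bay frame -0.0834 0.0003 (24.90878677368164, 85.89285278320312) top z 0.1299
43.4333
```

View pics/s5.png

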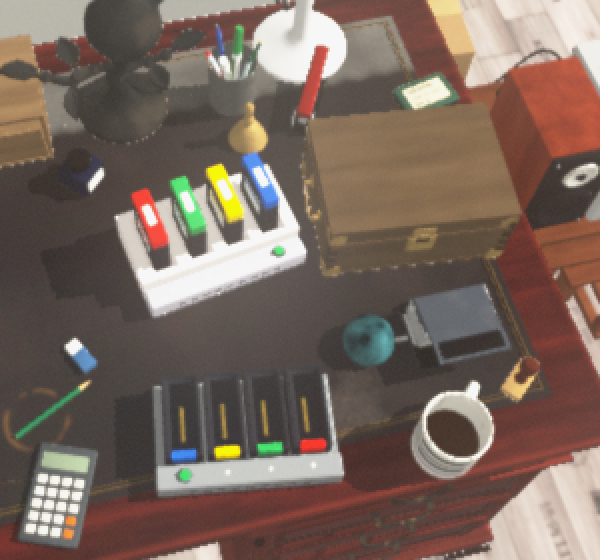

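The white dock holds, from its green button at (279,251), blue, yellow, green and red, with tops at z ≈ 0.13 m, so all are seated. The bell, bottle and paperweight stand where they were.

```bash
python3 -c "
from rig import *
print(finish_job())"
```

```text
the job is handed in; nothing more can be done
None
```

All four cartridges are fully seated in the matching bays of the white dock (blue 1, yellow 2, green 3, red 4), the bell, ink bottle and paperweight were left where they stood, and the job was handed in at about 43 s; the verdict was not shown.

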